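Put the sausage-filler nozzles back on their board in order of size

TASK

Put the four white filling nozzles back on the blue board in order of tube thickness: the thickest on the seat next to the red peg, then thinner and thinner towards the grey peg, one to a seat. Stand each upright on its flange, centred on its round mark so that hardly any of the black shows around it, let go, and leave the loudhailer where it stands.

Things in the scene. Friction and masses are not known exactly. Their poses are not given: they have to be found in the camera images.
- nozzle_16: The thinnest of the four filling nozzles: loose, white plastic, upright on its round flange, tube 16 mm across with a dark mouth on top. Flange 58 mm across, 8 mm thick; cone up to 24 mm, then straight round tube to the top at 90 mm. About 70 g. Origin: centre of the flange's underside; z up to the mouth; its yaw means nothing.
- nozzle_25: The second thinnest of the four filling nozzles: loose, white plastic, upright on its round flange, tube 25 mm across with a dark mouth on top. Flange 58 mm across, 8 mm thick; cone up to 24 mm, then straight round tube to the top at 90 mm. About 90 g. Origin: centre of the flange's underside; z up to the mouth; its yaw means nothing.
- nozzle_35: The second thickest of the four filling nozzles: loose, white plastic, upright on its round flange, tube 35 mm across with a dark mouth on top. Flange 58 mm across, 8 mm thick; cone up to 24 mm, then straight round tube to the top at 90 mm. About 110 g. Origin: centre of the flange's underside; z up to the mouth; its yaw means nothing.
- nozzle_45: The thickest of the four filling nozzles: loose, white plastic, upright on its round flange, tube 45 mm across with a dark mouth on top. Flange 58 mm across, 8 mm thick; cone up to 24 mm, then straight round tube to the top at 90 mm. About 130 g. Origin: centre of the flange's underside; z up to the mouth; its yaw means nothing.
- seat_a: Seat mark, the end seat on the board's +y side: a black disc 60 mm across with a white rim, printed on a fixed blue board (12 mm thick, 85 x 400 mm) lying on the table; seats a, b, c, d stand in a straight row, 80 mm apart. Origin: centre of the mark on the board's top face, 12 mm above the table; x across the board, y along the row from d to a, z up.
- seat_b: Seat mark, second from the board's +y end: a black disc 60 mm across with a white rim, printed on a fixed blue board (12 mm thick, 85 x 400 mm) lying on the table; seats a, b, c, d stand in a straight row, 80 mm apart. Origin: centre of the mark on the board's top face, 12 mm above the table; x across the board, y along the row from d to a, z up.
- seat_c: Seat mark, third from the board's +y end: a black disc 60 mm across with a white rim, printed on a fixed blue board (12 mm thick, 85 x 400 mm) lying on the table; seats a, b, c, d stand in a straight row, 80 mm apart. Origin: centre of the mark on the board's top face, 12 mm above the table; x across the board, y along the row from d to a, z up.
- seat_d: Seat mark, the end seat on the board's -y side: a black disc 60 mm across with a white rim, printed on a fixed blue board (12 mm thick, 85 x 400 mm) lying on the table; seats a, b, c, d stand in a straight row, 80 mm apart. Origin: centre of the mark on the board's top face, 12 mm above the table; x across the board, y along the row from d to a, z up.
- red_peg: Red round peg, 26 mm across and 22 mm tall, fixed on the blue board, in line with the row of seats and 58 mm beyond the centre of the end seat nearest it; it shows which end of the row is the start (the other end has a like peg in grey). It may be at either end. Origin: centre of its underside on the board's top face.
- loudhailer: Bystander: a blue and white loudhailer standing loose on its wide mouth on the table, left of the board, 205 mm tall, 124 mm across at the foot, with a pistol handle reaching to 85 mm from its axis. Origin: centre of its underside; z up; x towards the handle. To be left alone.
Mind the look-alikes: they are no part of the job. What is shaped like the nozzle_35 but purple is not meant.

How it is judged (in metres and radians):
At the end, for the whole second after the job is handed in: Counting from the red peg, the nozzles stand on the four seats in the order 45, 35, 25, 16 mm tube, each upright (within 0.08 rad), its flange flat on the board (within 4 mm in height) and its centre within 12 mm of the centre of its mark, all let go and at rest (((horizontal distance between red_peg and seat_a below 0.08 m and horizontal distance between nozzle_45 and seat_a below 0.012 m and z of nozzle_45 in the frame of seat_a between -0.004 and 0.004 m and horizontal distance between nozzle_35 and seat_b below 0.012 m and z of nozzle_35 in the frame of seat_b between -0.004 and 0.004 m and horizontal distance between nozzle_25 and seat_c below 0.012 m and z of nozzle_25 in the frame of seat_c between -0.004 and 0.004 m and horizontal distance between nozzle_16 and seat_d below 0.012 m and z of nozzle_16 in the frame of seat_d between -0.004 and 0.004 m) or (horizontal distance between red_peg and seat_d below 0.08 m and horizontal distance between nozzle_45 and seat_d below 0.012 m and z of nozzle_45 in the frame of seat_d between -0.004 and 0.004 m and horizontal distance between nozzle_35 and seat_c below 0.012 m and z of nozzle_35 in the frame of seat_c between -0.004 and 0.004 m and horizontal distance between nozzle_25 and seat_b below 0.012 m and z of nozzle_25 in the frame of seat_b between -0.004 and 0.004 m and horizontal distance between nozzle_16 and seat_a below 0.012 m and z of nozzle_16 in the frame of seat_a between -0.004 and 0.004 m)) and angle between each of nozzle_16, nozzle_25, nozzle_35, nozzle_45's own z axis and vertical below 0.08 rad and linear speed of each of nozzle_16, nozzle_25, nozzle_35, nozzle_45 below 0.02 m/s and angular speed of each of nozzle_16, nozzle_25, nozzle_35, nozzle_45 below 0.2 rad/s); the robot touches nothing.
It fails at once if the loudhailer is shifted by more than 30 mm or tipped (distance of loudhailer from where it was at the start of the episode above 0.03 m or angle between loudhailer's own z axis and vertical above 0.3 rad).
It also fails if it takes over 109 s, if anything falls off the work surface, if the arm or the gripper's body presses on something with over 40 N, if the wrist force passes 120 N, or if a joint passes its speed limit or range.

ROBOT

A 6-joint arm with a two-finger parallel gripper is mounted at the origin on the work surface. World frame = base frame: x ahead of the robot, y to its left, z up, the work surface at z = 0. Lengths are in m, angles in degrees, forces in N, time in s.
With the tool pointing down it reaches from about 0.375 to 0.9 m from the base axis. Payload 3.1 kg.
Tool frame: the origin (TCP) lies at the very end of the fingers, on their centre line; the grasp point (between the pads) lies bot.grip_point_offset behind it (bot.grip_point_offset is the distance from the TCP to the grasp point, in m); z points along the fingers, y is the line along which they close (so a half turn about z gives the same grasp; the last joint's range is limited). The gripper opens to 87 mm and grips with 3 to 60 N. Pads are 19 mm wide; open, the fingers measure 117 mm over their backs; the gripper's body (75 mm by 190 mm) begins 51 mm behind the grasp point.
Start: joints at [56.35, 30.224, 82.088, -0, 67.689, -10.227], TCP at [0.248, 0.573, 0.186] pointing down, gripper open.
Joint ranges: [-176.69, 176.69], [-43.24, 126.21], [12.49, 139.97], [-82, 262], [0, 151.66], [-163.58, 163.58]. Speed limits (degrees/s): [159.86, 159.86, 180, 180, 180, 180].

INTERFACE

Orientations are given as a 3x3 rotation matrix whose columns are the frame's x, y, z axes.
In Python, from rig import bot, viewer, ticket gives the robot as it stands.
- The arm moves only by the tool servo_tool, never from a script. Its argument "targets" is a list of rows, each an object with "offset": the shift along the tool's x, y, z in m, a list of three; "dr": the turn, a rotation vector about the tool's x, y, z in degrees, a list of three. In form: [{"offset": [x, y, z], "dr": [ax, ay, az]}, ...]. A call has 1 to 20 rows; each row is the pose to reach, as a shift and turn from the pose commanded when the call began, along the tool's axes at that moment; what a row does not reach only later rows make up. A row lasts 1/12 s, in which the tool goes at most 41.7 mm and 7.16 degrees, less where a joint would pass 70% of its speed; a pose out of reach is approached as far as the arm can. A call with a gripper value outside its range is refused whole. "gripper" is the gripper command: -1 is fully open, 1 is shut, values between are in proportion, set as the call begins (left out, the last holds). The fingers move at their own pace and stop on an object; the grip force is fixed at half the most. Time passes only in rows, so rows that repeat a pose let the fingers close. It gives the time, the measured TCP pose, the force, the opening and the grip force at its end, in the units of the state.
- bot.read_state(): the state, without advancing time (a new reading comes with each control period).
- viewer.capture(name): name is "side" or "top"; returns a dict with "color" (480x640x3 uint8, red, green, blue), "camera_matrix" (3x3 intrinsics, pixels), "R" (3x3) and "t" (3): a world point X has camera coordinates R X + t. Camera axes: x right, y down, z forward; pixel columns grow to the right and rows downward; lengths in m; the calibration is good to about 2 mm. A picture is of the moment at which its call begins. There is no depth.
- ticket.hand_in(): hands the job in; it is judged then, once.
The state is a dict: "time_s": time; "joint_positions": joint angles; "qvel": joint speeds; "tau": joint torques, N m; "position": TCP position; "tcp_rot": TCP orientation; "force": force on the tool from outside, world axes, zero at the start; "moment": the same for the moment, N m; "opening": opening from 0.0 (shut) to 1.0 (fully open); "grasp_force": force on a finger pad.
Only numpy, scipy, OpenCV 4.12 (cv2) and the standard library are available. Lean on these libraries where they do the work, as an engineer would, in place of code of your own. Each camera call takes 0.05 s, during which the arm holds its last target. There are 200 camera calls.

## Working session

There is one attempt and no reset: what is moved stays moved. The work goes in short steps, Python scripts to look and compute and a tool call to move; the robot and the scene stay as the last step left them, time stands still between calls to the robot, and variables do not carry over. Pictures are saved under pics/ and viewed, at most 14 in all, crops included, and the job is handed in when it is done.

Besides the shell and the picture viewer there is one more tool, called after ">>>" as a command line: name --argument value ..., lists and objects as JSON in quotes. servo_tool: Moves the arm, as the interface text tells. Its arguments: {"type":"object","properties":{"targets":{"type":"array"},"gripper":{"type":"number"}},"required":["targets"]}

```bash
ls; mkdir -p pics
python3 - <<'E'
from rig import bot,viewer
import cv2
print(bot.grip_point_offset, bot.read_state())
for n in("side","top"):
    c=viewer.capture(n); cv2.imwrite(f"pics/{n}0.png",c["color"][:,:,::-1]); print(n,c["camera_matrix"],c["R"],c["t"])
E
```

```text
pics
0.0187 {'time_s': 0.0, 'joint_positions': array([ 5.63518401e+01,  3.02784046e+01,  8.21565953e+01, -4.88343814e-04,
        6.76895270e+01, -1.02279043e+01]), 'qvel': array([ 0.01889437,  0.03923504, -0.03386461, -0.01221478,  0.00643028,
        0.07022541]), 'tau': array([-6.09911531e-04, -4.40040386e+01, -1.76589435e+01,  6.31066924e-02,
        5.83453313e-02, -1.58831922e-04]), 'position': array([0.24794287, 0.57282741, 0.18507659]), 'tcp_rot': array([[-9.17615229e-01,  3.97468058e-01, -1.19770015e-03],
       [ 3.97469682e-01,  9.17613515e-01, -1.81363125e-03],
       [ 3.78165356e-04, -2.14026515e-03, -9.99997638e-01]]), 'force': array([-0.27577579, -0.50302386,  0.22017676]), 'moment': array([ 0.01972891, -0.00773965,  0.06194943]), 'grasp_force': 0.0, 'opening': 0.9996200272350655}
side [[548.76071407   0.         325.09839837]
 [  0.         548.76071407 243.56888416]
 [  0.           0.           1.        ]] [[ 0.99774424 -0.06697427  0.00456822]
 [-0.04352505 -0.697217   -0.71553758]
 [ 0.05110765  0.71372467 -0.69855931]] [-0.52939572  0.08376051  1.00164842]
top [[503.14354065   0.         321.90350653]
 [  0.         503.14354065 238.67325635]
 [  0.           0.           1.        ]] [[-0.024104   -0.99969609  0.00516872]
 [-0.97573303  0.02240005 -0.2178148 ]
 [ 0.21763283 -0.0102935  -0.97597643]] [0.06953656 0.55873044 0.936486  ]
```

View pics/side0.png

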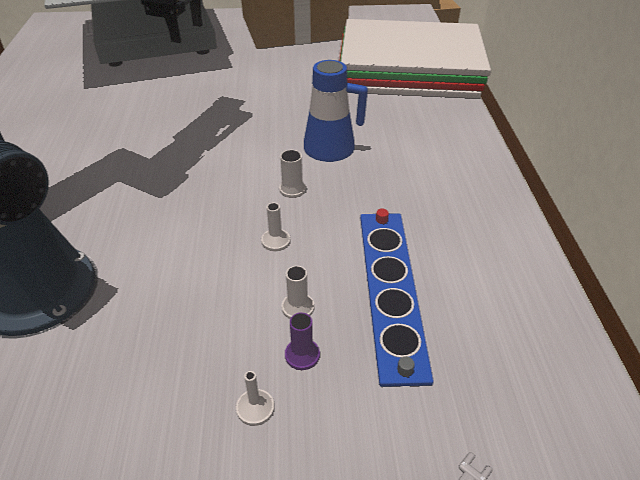

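View pics/top0.png

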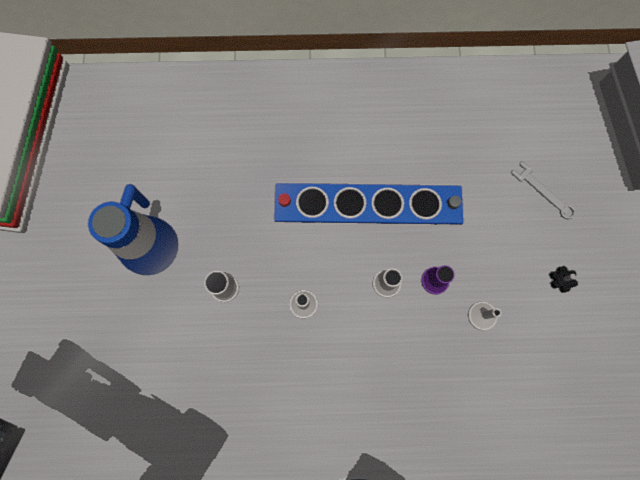

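```bash
cat > h.py <<'E'
import cv2,numpy as np
from rig import viewer
def dark(c,px,w,thr=70):
    """centre of the dark blob nearest px"""
    x,y=px; g=c["color"].max(2)[y-w:y+w,x-w:x+w]
    n,l,s,ce=cv2.connectedComponentsWithStats((g<thr).astype(np.uint8))
    k=[i for i in range(1,n) if s[i,4]>=6]
    if not k: return None
    i=min(k,key=lambda i:np.hypot(*(ce[i]-w)))
    e=cv2.minAreaRect(np.argwhere(l==i)[:,::-1].astype(np.float32))
    return ce[i]+[x-w,y-w],s[i,4],max(e[1])+1
def P(c): return c["camera_matrix"]@np.c_[c["R"],c["t"]]
def tri(a,b,pa,pb):
    X=cv2.triangulatePoints(P(a),P(b),np.array(pa,float),np.array(pb,float)); X=(X[:3]/X[3]).ravel()
    r=[np.linalg.norm((q:=P(c)@np.r_[X,1])[:2]/q[2]-p) for c,p in((a,pa),(b,pb))]
    return X,max(r)
def ray(c,p,z):
    d=c["R"].T@np.linalg.solve(c["camera_matrix"],np.r_[p,1]); o=-c["R"].T@c["t"]
    return o+d*(z-o[2])/d[2]
def depth(c,X): return (c["R"]@X+c["t"])[2]
E
python3 - <<'E'
from h import *
s=viewer.capture("side");t=viewer.capture("top")
np.set_printoptions(precision=4,suppress=True)
for n,a,b,w in [("45",(291,155),(217,283),16),("25",(273,206),(302,300),12),("35",(296,271),(392,278),14),("16",(251,376),(496,313),10),("a",(385,239),(312,202),22),("b",(389,269),(350,202),22),("c",(394,302),(388,203),22),("d",(400,340),(425,204),22)]:
    da,db=dark(s,a,w),dark(t,b,w)
    if da is None or db is None: print(n,da,db);continue
    X,r=tri(s,t,da[0],db[0])
    print(n,X,"res %.2f"%r,"w mm",da[2]*depth(s,X)/.5488,db[2]*depth(t,X)/.5031,da[0],db[0])
cr=lambda c,x,y,w:cv2.resize(c["color"][y-w:y+w,x-w:x+w,::-1],(200,200),interpolation=cv2.INTER_CUBIC)
m=np.vstack([np.hstack([cr(s,*p,40) for p in[(291,170),(273,225),(296,290),(253,395)]]),np.hstack([cr(t,*p,40) for p in[(220,285),(302,302),(390,281),(488,315)]])])
cv2.imwrite("pics/crop.png",m)
E
```

```text
45 [0.4745 0.2578 0.0936] res 0.36 w mm 37.5406215705179 35.71854482282543 [290.4545 155.474 ] [215.9932 282.1905]
25 [0.4379 0.0971 0.0932] res 0.21 w mm 18.685977470199255 17.718483754290716 [272.6667 206.3333] [301.8182 299.5455]
35 [ 0.4762 -0.0746  0.0928] res 0.33 w mm 28.12279906472107 26.44432729303397 [295.8757 272.9096] [392.4581 277.2387]
16 [ 0.406  -0.2652  0.093 ] res 0.49 w mm 9.797775224048456 9.310623256971914 [249.7353 375.2941] [496.75  312.375]
a [0.6515 0.0751 0.0157] res 0.31 w mm 58.904807219158606 55.85618652222977 [384.29   239.3284] [311.9201 201.6877]
b [ 0.6488 -0.0043  0.0153] res 0.38 w mm 57.675522693966826 56.90583554194266 [389.0018 269.0196] [349.524  202.2657]
c [ 0.6459 -0.0842  0.0152] res 0.36 w mm 57.965363854347764 55.9033082816696 [394.1872 302.3522] [387.3333 202.7356]
d [ 0.643  -0.1639  0.0148] res 0.40 w mm 57.85994037053555 57.086042212565054 [400.0274 339.898 ] [425.0202 203.2881]
```

View pics/crop.png

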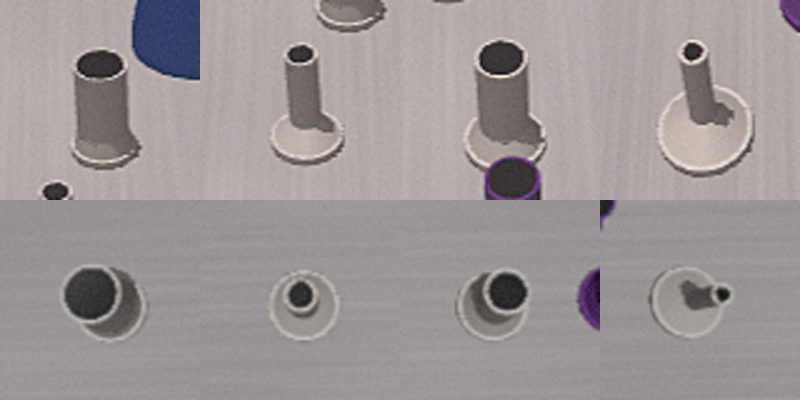

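Candidates: 45 top(216,282)/side(290,155); 25 (302,300)/(273,206); 35 (392,277)/(296,273); 16 (497,312)/(250,375). The look-alike is the purple nozzle at (445,274)/(301,321), which I leave alone. The crop shows four white nozzles whose mouth widths confirm the order. The red peg is at top(285,199), beside seat a. Heights come out about 0.093 and 0.015 against the expected 0.090 and 0.012, which is a 3 mm calibration bias.

I'll go above nozzle 45 first, closing along world x.

>>> servo_tool --targets '[{"offset": [-0.333, -0.199, -0.01], "dr": [0, 0, 66.6]}, {"offset": [-0.333, -0.199, -0.01], "dr": [0, 0, 66.6]}, {"offset": [-0.333, -0.199, -0.01], "dr": [0, 0, 66.6]}, {"offset": [-0.333, -0.199, -0.01], "dr": [0, 0, 66.6]}, {"offset": [-0.333, -0.199, -0.01], "dr": [0, 0, 66.6]}, {"offset": [-0.333, -0.199, -0.01], "dr": [0, 0, 66.6]}, {"offset": [-0.333, -0.199, -0.01], "dr": [0, 0, 66.6]}, {"offset": [-0.333, -0.199, -0.01], "dr": [0, 0, 66.6]}, {"offset": [-0.333, -0.199, -0.01], "dr": [0, 0, 66.6]}, {"offset": [-0.333, -0.199, -0.01], "dr": [0, 0, 66.6]}, {"offset": [-0.333, -0.199, -0.01], "dr": [0, 0, 66.6]}, {"offset": [-0.333, -0.199, -0.01], "dr": [0, 0, 66.6]}, {"offset": [-0.333, -0.199, -0.01], "dr": [0, 0, 66.6]}, {"offset": [-0.333, -0.199, -0.01], "dr": [0, 0, 66.6]}]' --gripper -1

```text
time_s: 1.37
position: [0.4735, 0.2597, 0.1959]
tcp_rot: [[-0.002, 1.0, -0.001], [1.0, 0.002, 0.0], [0.0, -0.001, -1.0]]
force: [-0.1, 0.8, 0.2]
opening: 0.997
grasp_force: 0.0
```

Run:
```python
from h import *
from rig import bot
s=bot.read_state(); print(s["time_s"],s["position"],s["tcp_rot"].round(4),s["force"])
m=np.hstack([viewer.capture("side")["color"][60:260,180:440],viewer.capture("top")["color"][150:350,100:360]])
cv2.imwrite("pics/a1.png",cv2.resize(m[:,:,::-1],(780,300)))
```

```text
1.3667 [0.47353039 0.25974798 0.19587989] [[-2.3e-03  1.0e+00 -1.1e-03]
 [ 1.0e+00  2.3e-03  2.0e-04]
 [ 2.0e-04 -1.1e-03 -1.0e+00]] [-0.13148659  0.76790142  0.19609475]
```

View pics/a1.png

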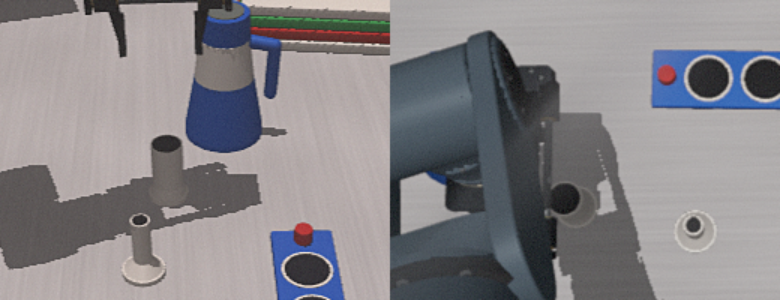

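Run:
```python
from h import *
s=viewer.capture("side")
X=np.array([.4735,.2597,.1959])
im=s["color"][:,:,::-1].copy()
for d in(-.0435,0,.0435):
    q=P(s)@np.r_[X+[d,0,0],1]; q=q[:2]/q[2]; print(q); im[int(round(q[1])),int(round(q[0]))]=(0,0,255)
cv2.imwrite("pics/a2.png",cv2.resize(im[20:200,190:390],(800,720)[:2] and (660,594),interpolation=cv2.INTER_NEAREST))
```

```text
[265.28261488 112.43710115]
[287.57528173 111.74137114]
[309.77587779 111.04851455]
```

View pics/a2.png

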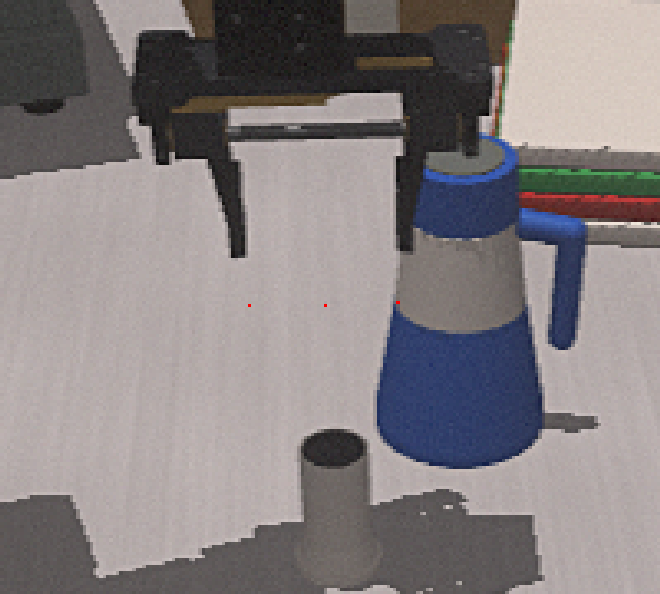

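The side view shows fingertips at about (262,98) and (313,96), but the TCP reading projects to v≈111. I'll descend part way, staying above the mouth, and resolve the difference from both views.

>>> servo_tool --targets '[{"offset": [-0.002, 0.001, 0.02], "dr": [0, 0, 0]}, {"offset": [-0.002, 0.001, 0.04], "dr": [0, 0, 0]}, {"offset": [-0.002, 0.001, 0.06], "dr": [0, 0, 0]}, {"offset": [-0.002, 0.001, 0.07], "dr": [0, 0, 0]}, {"offset": [-0.002, 0.001, 0.07], "dr": [0, 0, 0]}, {"offset": [-0.002, 0.001, 0.07], "dr": [0, 0, 0]}]'

```text
time_s: 2.02
position: [0.4756, 0.2569, 0.1259]
tcp_rot: [[-0.0, 1.0, -0.001], [1.0, 0.0, -0.0], [-0.0, -0.001, -1.0]]
force: [0.5, -0.5, 0.1]
opening: 1.001
grasp_force: 0.0
```

Run:
```python
from h import *
from rig import bot
X=bot.read_state()["position"]; print(X)
ims=[]
for n,(y,x) in(("side",(60,200)),("top",(190,110))):
    c=viewer.capture(n); im=c["color"][:,:,::-1].copy()
    for d in(-.0435,0,.0435):
        q=P(c)@np.r_[X+[d,0,0],1]; q=q[:2]/q[2]; print(n,q); im[int(round(q[1])),int(round(q[0]))]=(0,0,255)
    ims.append(cv2.resize(im[y:y+160,x:x+160],(400,400),interpolation=cv2.INTER_NEAREST))
cv2.imwrite("pics/a3.png",np.hstack(ims))
```

```text
[0.47558049 0.25692573 0.12593144]
side [268.74709848 143.39779274]
side [290.09846495 142.66984325]
side [311.3653373  141.94477449]
top [212.33409887 302.86684743]
top [212.89153315 278.84842064]
top [213.43754364 255.32221615]
```

View pics/a3.png

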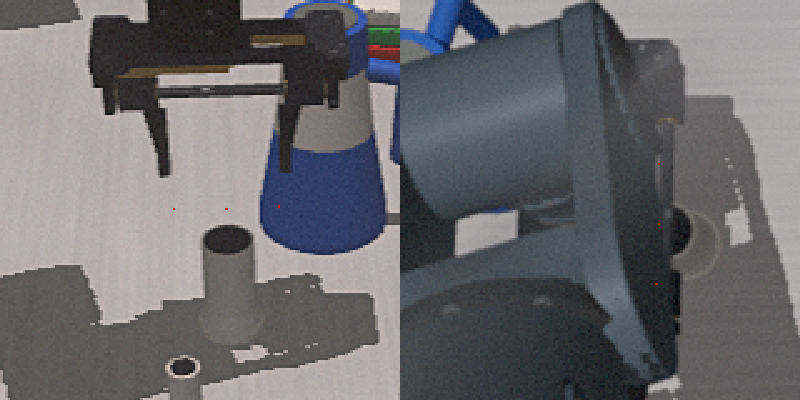

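>>> servo_tool --targets '[{"offset": [0.0, 0, 0.015], "dr": [0, 0, 0]}, {"offset": [0, 0, 0.03], "dr": [0, 0, 0]}, {"offset": [0, 0, 0.045], "dr": [0, 0, 0]}, {"offset": [0, 0, 0.06], "dr": [0, 0, 0]}, {"offset": [0, 0, 0.065], "dr": [0, 0, 0]}, {"offset": [0, 0, 0.065], "dr": [0, 0, 0]}]'

```text
time_s: 2.62
position: [0.4757, 0.2565, 0.0609]
tcp_rot: [[0.0, 1.0, -0.001], [1.0, -0.0, -0.0], [-0.0, -0.001, -1.0]]
force: [0.3, -0.4, -0.5]
opening: 1.003
grasp_force: 0.0
```

Run:
```python
from h import *
from rig import bot
X=bot.read_state()["position"]; print(X)
ims=[]
for n,(y,x) in(("side",(80,210)),("top",(190,120))):
    c=viewer.capture(n); im=c["color"][:,:,::-1].copy()
    for d in(-.0435,0,.0435):
        q=P(c)@np.r_[X+[d,0,0],1]; q=q[:2]/q[2]; print(n,q); im[int(round(q[1])),int(round(q[0]))]=(0,0,255)
    ims.append(cv2.resize(im[y:y+160,x:x+160],(400,400),interpolation=cv2.INTER_NEAREST))
cv2.imwrite("pics/a4.png",np.hstack(ims))
```

```text
[0.47573136 0.25648043 0.06085713]
side [270.87716479 169.37199638]
side [291.39809382 168.62271839]
side [311.84095211 167.87629099]
top [219.57803131 305.93662974]
top [220.02912193 283.4491777 ]
top [220.47156303 261.39291464]
```

View pics/a4.png

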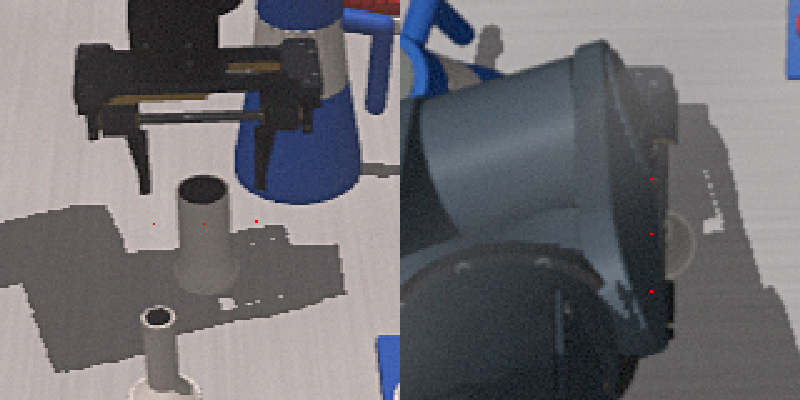

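Fingertips are at about (268,157) and (314,155), level with the mouth at v≈156. In the top view the body edge fits the reported y, so the real tips are about 30 mm higher than the z reading. A reading of 0.030 suits either case, because the body clears the mouth and the pads lie on the tube. I'll grip there.

>>> servo_tool --targets '[{"offset": [0.001, -0.001, 0.01], "dr": [0, 0, 0]}, {"offset": [0.001, -0.001, 0.02], "dr": [0, 0, 0]}, {"offset": [0.001, -0.001, 0.031], "dr": [0, 0, 0]}, {"offset": [0.001, -0.001, 0.031], "dr": [0, 0, 0]}]'

```text
time_s: 3.05
position: [0.4732, 0.257, 0.0279]
tcp_rot: [[0.0, 1.0, -0.004], [1.0, -0.0, -0.001], [-0.001, -0.004, -1.0]]
force: [-0.6, -0.7, 0.6]
opening: 0.999
grasp_force: 0.0
```

>>> servo_tool --targets '[{"offset": [0, 0, 0], "dr": [0, 0, 0]}, {"offset": [0, 0, 0], "dr": [0, 0, 0]}, {"offset": [0, 0, 0], "dr": [0, 0, 0]}, {"offset": [0, 0, 0], "dr": [0, 0, 0]}, {"offset": [0, 0, 0], "dr": [0, 0, 0]}, {"offset": [0, 0, 0], "dr": [0, 0, 0]}, {"offset": [0, 0, 0], "dr": [0, 0, 0]}, {"offset": [0, 0, 0], "dr": [0, 0, 0]}]' --gripper 1

```text
time_s: 3.72
position: [0.475, 0.2576, 0.0302]
tcp_rot: [[0.0, 1.0, 0.0], [1.0, -0.0, 0.0], [0.0, 0.0, -1.0]]
force: [0.4, 0.3, 1.2]
opening: 0.509
grasp_force: 30.0
```

Run:
```python
from h import *
from rig import bot
s=bot.read_state(); print(s["position"],s["force"],s["opening"],s["grasp_force"])
ims=[]
for n,(y,x) in(("side",(80,210)),("top",(190,120))):
    c=viewer.capture(n); im=c["color"][:,:,::-1]
    ims.append(cv2.resize(im[y:y+160,x:x+160],(400,400),interpolation=cv2.INTER_NEAREST))
cv2.imwrite("pics/a5.png",np.hstack(ims))
```

```text
[0.47503003 0.25755439 0.03023006] [0.35671865 0.31122946 1.17777431] 0.5092197477063974 30.00023786444217
```

View pics/a5.png

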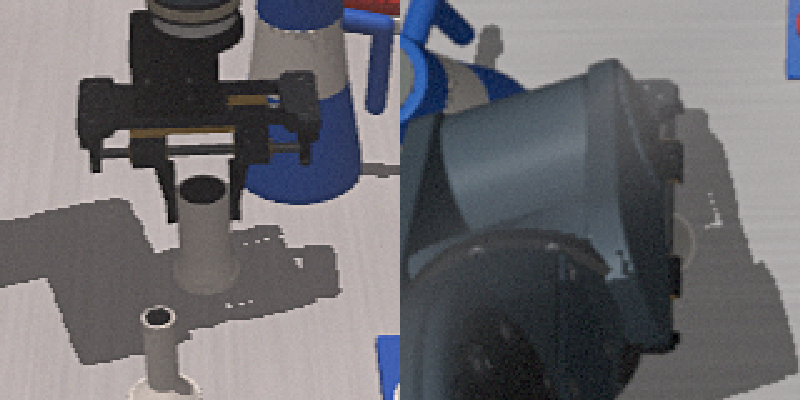

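Gripped: the opening of 0.509 is 44 mm and the tips sit about 30 mm below the mouth. I'll lift it and carry it to above seat a.

>>> servo_tool --targets '[{"offset": [0, 0, -0.025], "dr": [0, 0, 0]}, {"offset": [0, 0, -0.05], "dr": [0, 0, 0]}, {"offset": [0, 0, -0.08], "dr": [0, 0, 0]}, {"offset": [-0.02, 0.02, -0.08], "dr": [0, 0, 0]}, {"offset": [-0.045, 0.044, -0.08], "dr": [0, 0, 0]}, {"offset": [-0.07, 0.068, -0.08], "dr": [0, 0, 0]}, {"offset": [-0.095, 0.092, -0.08], "dr": [0, 0, 0]}, {"offset": [-0.12, 0.116, -0.08], "dr": [0, 0, 0]}, {"offset": [-0.145, 0.14, -0.08], "dr": [0, 0, 0]}, {"offset": [-0.165, 0.16, -0.08], "dr": [0, 0, 0]}, {"offset": [-0.1825, 0.1765, -0.08], "dr": [0, 0, 0]}, {"offset": [-0.1825, 0.1765, -0.08], "dr": [0, 0, 0]}, {"offset": [-0.1825, 0.1765, -0.065], "dr": [0, 0, 0]}, {"offset": [-0.1825, 0.1765, -0.045], "dr": [0, 0, 0]}, {"offset": [-0.1825, 0.1765, -0.03], "dr": [0, 0, 0]}, {"offset": [-0.1825, 0.1765, -0.025], "dr": [0, 0, 0]}, {"offset": [-0.1825, 0.1765, -0.025], "dr": [0, 0, 0]}, {"offset": [-0.1825, 0.1765, -0.025], "dr": [0, 0, 0]}]'

```text
time_s: 5.32
position: [0.651, 0.0753, 0.055]
tcp_rot: [[0.0, 1.0, -0.001], [1.0, -0.0, 0.0], [0.0, -0.001, -1.0]]
force: [-0.0, 0.1, -1.6]
opening: 0.509
grasp_force: 30.0
```

Run:
```python
from h import *
from rig import bot
s=bot.read_state(); print(s["position"],s["force"],s["opening"],s["grasp_force"])
ims=[]
for n,(y,x) in(("side",(130,310)),("top",(110,230))):
    c=viewer.capture(n); im=c["color"][:,:,::-1]
    ims.append(cv2.resize(im[y:y+160,x:x+160],(400,400),interpolation=cv2.INTER_NEAREST))
cv2.imwrite("pics/a6.png",np.hstack(ims))
```

```text
[0.65102674 0.07528923 0.05501525] [-0.02950915  0.12795749 -1.64051535] 0.5090012580010053 29.99994322657585
```

View pics/a6.png

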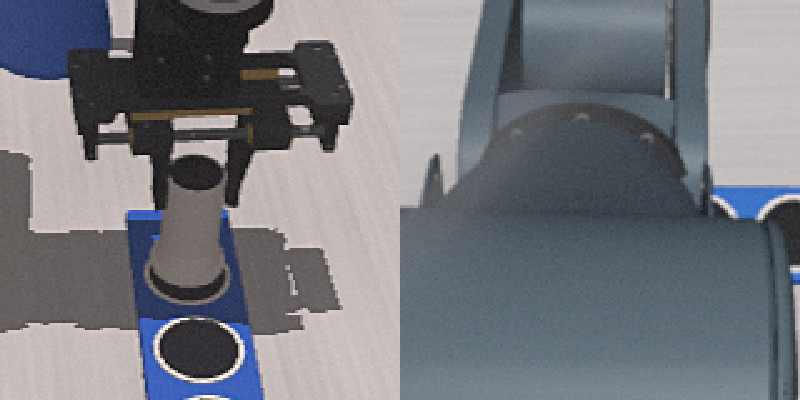

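Nozzle 45 is held over seat a, mouth at about (389,199) and flange inside the rim. I'll lower, release and rise.

>>> servo_tool --targets '[{"offset": [0, 0, 0.005], "dr": [0, 0, 0]}, {"offset": [0, 0, 0.01], "dr": [0, 0, 0]}, {"offset": [0, 0, 0.0125], "dr": [0, 0, 0]}, {"offset": [0, 0, 0.0125], "dr": [0, 0, 0]}, {"offset": [0, 0, 0.0125], "dr": [0, 0, 0]}]'

```text
time_s: 5.83
position: [0.6512, 0.0749, 0.0424]
tcp_rot: [[0.0, 1.0, -0.0], [1.0, -0.0, -0.0], [-0.0, -0.0, -1.0]]
force: [-0.1, 0.0, -2.1]
opening: 0.512
grasp_force: 30.0
```

>>> servo_tool --targets '[{"offset": [0, 0, 0], "dr": [0, 0, 0]}, {"offset": [0, 0, 0], "dr": [0, 0, 0]}, {"offset": [0, 0, 0], "dr": [0, 0, 0]}, {"offset": [0, 0, 0], "dr": [0, 0, 0]}, {"offset": [0, 0, 0], "dr": [0, 0, 0]}, {"offset": [0, 0, 0], "dr": [0, 0, 0]}, {"offset": [0, 0, -0.03], "dr": [0, 0, 0]}, {"offset": [0, 0, -0.07], "dr": [0, 0, 0]}, {"offset": [0, 0, -0.1], "dr": [0, 0, 0]}, {"offset": [0, 0, -0.1], "dr": [0, 0, 0]}]' --gripper -1

```text
time_s: 6.67
position: [0.6566, 0.0749, 0.1501]
tcp_rot: [[0.0, 1.0, 0.014], [1.0, -0.0, -0.001], [-0.001, 0.014, -1.0]]
force: [0.8, 0.6, 0.7]
opening: 0.996
grasp_force: 0.0
```

Next is nozzle 35.

>>> servo_tool --targets '[{"offset": [-0.03, -0.035, 0], "dr": [0, 0, 0]}, {"offset": [-0.055, -0.065, 0], "dr": [0, 0, 0]}, {"offset": [-0.08, -0.095, 0], "dr": [0, 0, 0]}, {"offset": [-0.105, -0.125, 0], "dr": [0, 0, 0]}, {"offset": [-0.13, -0.155, 0], "dr": [0, 0, 0]}, {"offset": [-0.15, -0.175, 0], "dr": [0, 0, 0]}, {"offset": [-0.15, -0.175, 0], "dr": [0, 0, 0]}, {"offset": [-0.15, -0.175, 0], "dr": [0, 0, 0]}, {"offset": [-0.15, -0.175, 0.03], "dr": [0, 0, 0]}, {"offset": [-0.15, -0.175, 0.06], "dr": [0, 0, 0]}, {"offset": [-0.15, -0.175, 0.09], "dr": [0, 0, 0]}, {"offset": [-0.15, -0.175, 0.105], "dr": [0, 0, 0]}, {"offset": [-0.15, -0.175, 0.1125], "dr": [0, 0, 0]}, {"offset": [-0.15, -0.175, 0.1125], "dr": [0, 0, 0]}, {"offset": [-0.15, -0.175, 0.1125], "dr": [0, 0, 0]}]'

```text
time_s: 7.92
position: [0.4773, -0.0747, 0.03]
tcp_rot: [[-0.001, 1.0, 0.001], [1.0, 0.001, -0.0], [-0.0, 0.001, -1.0]]
force: [0.1, -0.3, 0.1]
opening: 0.997
grasp_force: 0.0
```

Run:
```python
from h import *
from rig import bot
s=bot.read_state(); print(s["position"],s["force"])
ims=[]
for n,(y,x) in(("side",(180,220)),("top",(110,230))):
    c=viewer.capture(n); im=c["color"][:,:,::-1]
    ims.append(cv2.resize(im[y:y+200,x:x+200],(400,400),interpolation=cv2.INTER_NEAREST))
    print(dark(c,(389,197) if n=="side" else (310,180),22))
cv2.imwrite("pics/a7.png",np.hstack(ims))
```

```text
[ 0.47725858 -0.07465271  0.03003977] [ 0.06521669 -0.25429441  0.08869822]
(array([387.34782609, 204.30917874]), np.int32(207), 20.0)
None
```

View pics/a7.png

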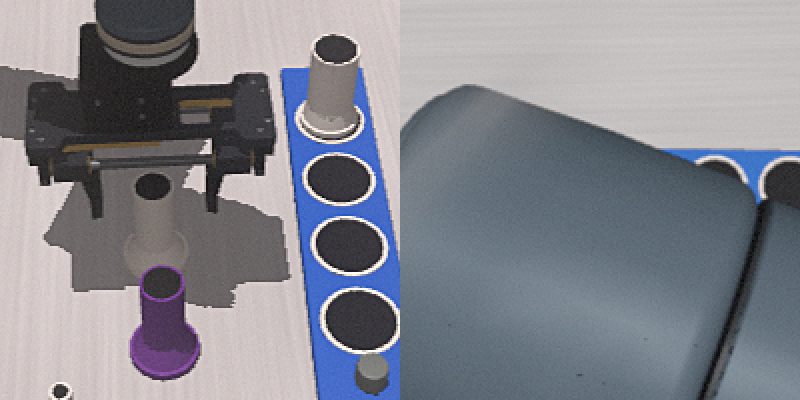

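Nozzle 45 stands upright on seat a, mouth at side (387,204). The fingers straddle nozzle 35, mouth at (296,273). I'll grip it.

>>> servo_tool --targets '[{"offset": [0, 0, 0], "dr": [0, 0, 0]}, {"offset": [0, 0, 0], "dr": [0, 0, 0]}, {"offset": [0, 0, 0], "dr": [0, 0, 0]}, {"offset": [0, 0, 0], "dr": [0, 0, 0]}, {"offset": [0, 0, 0], "dr": [0, 0, 0]}, {"offset": [0, 0, 0], "dr": [0, 0, 0]}, {"offset": [0, 0, 0], "dr": [0, 0, 0]}, {"offset": [0, 0, 0], "dr": [0, 0, 0]}, {"offset": [0, 0, 0], "dr": [0, 0, 0]}]' --gripper 1

```text
time_s: 8.77
position: [0.4762, -0.075, 0.03]
tcp_rot: [[0.0, 1.0, -0.0], [1.0, -0.0, 0.0], [0.0, -0.0, -1.0]]
force: [-1.0, 0.2, -0.1]
opening: 0.401
grasp_force: 0.3
```

Run:
```python
from h import *
s=viewer.capture("side"); print(ray(s,(387.35,204.31),.105), "want .6515 .0751")
```

```text
[0.65070416 0.07598434 0.105     ] want .6515 .0751
```

Nozzle 45 is centred to about 1 mm. Now I'll carry nozzle 35 to seat b.

>>> servo_tool --targets '[{"offset": [0, 0, 0], "dr": [0, 0, 0]}, {"offset": [0, 0, 0], "dr": [0, 0, 0]}, {"offset": [0, 0, -0.03], "dr": [0, 0, 0]}, {"offset": [0, 0, -0.06], "dr": [0, 0, 0]}, {"offset": [0, 0, -0.09], "dr": [0, 0, 0]}, {"offset": [0.013, 0.031, -0.09], "dr": [0, 0, 0]}, {"offset": [0.026, 0.062, -0.09], "dr": [0, 0, 0]}, {"offset": [0.04, 0.093, -0.09], "dr": [0, 0, 0]}, {"offset": [0.052, 0.124, -0.09], "dr": [0, 0, 0]}, {"offset": [0.063, 0.15, -0.09], "dr": [0, 0, 0]}, {"offset": [0.0703, 0.1726, -0.09], "dr": [0, 0, 0]}, {"offset": [0.0703, 0.1726, -0.09], "dr": [0, 0, 0]}, {"offset": [0.0703, 0.1726, -0.065], "dr": [0, 0, 0]}, {"offset": [0.0703, 0.1726, -0.04], "dr": [0, 0, 0]}, {"offset": [0.0703, 0.1726, -0.025], "dr": [0, 0, 0]}, {"offset": [0.0703, 0.1726, -0.018], "dr": [0, 0, 0]}, {"offset": [0.0703, 0.1726, -0.0125], "dr": [0, 0, 0]}, {"offset": [0.0703, 0.1726, -0.0125], "dr": [0, 0, 0]}, {"offset": [0.0703, 0.1726, -0.0125], "dr": [0, 0, 0]}]'

```text
time_s: 10.4
position: [0.6492, -0.005, 0.0433]
tcp_rot: [[0.001, 1.0, 0.001], [1.0, -0.001, -0.0], [-0.0, 0.001, -1.0]]
force: [0.1, 0.7, -0.5]
opening: 0.397
grasp_force: 30.0
```

>>> servo_tool --targets '[{"offset": [0, 0, 0], "dr": [0, 0, 0]}, {"offset": [0, 0, 0], "dr": [0, 0, 0]}, {"offset": [0, 0, 0], "dr": [0, 0, 0]}, {"offset": [0, 0, 0], "dr": [0, 0, 0]}, {"offset": [0, 0, 0], "dr": [0, 0, 0]}, {"offset": [0, 0, 0], "dr": [0, 0, 0]}, {"offset": [0, 0, 0], "dr": [0, 0, 0]}, {"offset": [0, 0, -0.03], "dr": [0, 0, 0]}, {"offset": [0, 0, -0.07], "dr": [0, 0, 0]}, {"offset": [0, 0, -0.1], "dr": [0, 0, 0]}, {"offset": [0, 0, -0.1], "dr": [0, 0, 0]}]' --gripper -1

```text
time_s: 11.32
position: [0.6541, -0.0055, 0.1499]
tcp_rot: [[0.0, 1.0, 0.014], [1.0, -0.0, -0.002], [-0.002, 0.014, -1.0]]
force: [0.7, -0.8, -0.3]
opening: 0.995
grasp_force: 0.0
```

Nozzle 25 next.

>>> servo_tool --targets '[{"offset": [0.017, -0.035, 0], "dr": [0, 0, 0]}, {"offset": [0.034, -0.07, 0], "dr": [0, 0, 0]}, {"offset": [0.051, -0.105, 0], "dr": [0, 0, 0]}, {"offset": [0.068, -0.14, 0], "dr": [0, 0, 0]}, {"offset": [0.085, -0.175, 0], "dr": [0, 0, 0]}, {"offset": [0.1016, -0.2109, 0], "dr": [0, 0, 0]}, {"offset": [0.1016, -0.2109, 0], "dr": [0, 0, 0]}, {"offset": [0.1016, -0.2109, 0], "dr": [0, 0, 0]}, {"offset": [0.1016, -0.2109, 0.03], "dr": [0, 0, 0]}, {"offset": [0.1016, -0.2109, 0.06], "dr": [0, 0, 0]}, {"offset": [0.1016, -0.2109, 0.09], "dr": [0, 0, 0]}, {"offset": [0.1016, -0.2109, 0.105], "dr": [0, 0, 0]}, {"offset": [0.1016, -0.2109, 0.1125], "dr": [0, 0, 0]}, {"offset": [0.1016, -0.2109, 0.1125], "dr": [0, 0, 0]}, {"offset": [0.1016, -0.2109, 0.1125], "dr": [0, 0, 0]}]'

```text
time_s: 12.57
position: [0.4392, 0.0966, 0.03]
tcp_rot: [[0.001, 1.0, 0.001], [1.0, -0.001, -0.0], [-0.0, 0.001, -1.0]]
force: [-0.5, -0.1, 0.0]
opening: 0.997
grasp_force: 0.0
```

>>> servo_tool --targets '[{"offset": [0, 0, 0], "dr": [0, 0, 0]}, {"offset": [0, 0, 0], "dr": [0, 0, 0]}, {"offset": [0, 0, 0], "dr": [0, 0, 0]}, {"offset": [0, 0, 0], "dr": [0, 0, 0]}, {"offset": [0, 0, 0], "dr": [0, 0, 0]}, {"offset": [0, 0, 0], "dr": [0, 0, 0]}, {"offset": [0, 0, 0], "dr": [0, 0, 0]}, {"offset": [0, 0, 0], "dr": [0, 0, 0]}, {"offset": [0, 0, 0], "dr": [0, 0, 0]}, {"offset": [0, 0, 0], "dr": [0, 0, 0]}, {"offset": [0, 0, 0], "dr": [0, 0, 0]}, {"offset": [0, 0, 0], "dr": [0, 0, 0]}]' --gripper 1

```text
time_s: 13.57
position: [0.438, 0.0969, 0.03]
tcp_rot: [[0.0, 1.0, -0.0], [1.0, -0.0, 0.0], [0.0, -0.0, -1.0]]
force: [0.1, 0.4, 1.4]
opening: 0.281
grasp_force: 30.0
```

Run:
```python
from h import *
c=viewer.capture("side")
d=dark(c,(392,234),16); print(d, d and ray(c,d[0],.105),"b: .6488 -.0043")
cv2.imwrite("pics/a8.png",cv2.resize(c["color"][120:320,220:420,::-1],(500,500)))
```

```text
(array([393.50675676, 234.25675676]), np.int32(148), 16.0) [ 0.64948403 -0.00485155  0.105     ] b: .6488 -.0043
```

View pics/a8.png

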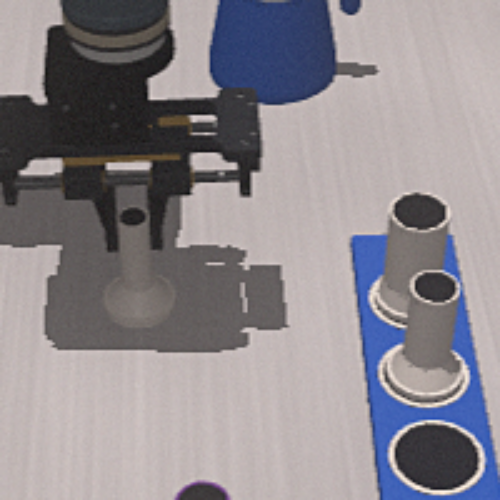

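Nozzles 45 and 35 stand well on seats a and b; 35's mouth at (393.5,234) is about 1 mm off. Nozzle 25 is gripped (24.4 mm). I'll carry it higher, over to seat c.

>>> servo_tool --targets '[{"offset": [0, 0, -0.03], "dr": [0, 0, 0]}, {"offset": [0, 0, -0.065], "dr": [0, 0, 0]}, {"offset": [0, 0, -0.1], "dr": [0, 0, 0]}, {"offset": [0, 0, -0.13], "dr": [0, 0, 0]}, {"offset": [-0.0225, 0.026, -0.13], "dr": [0, 0, 0]}, {"offset": [-0.045, 0.052, -0.13], "dr": [0, 0, 0]}, {"offset": [-0.0675, 0.078, -0.13], "dr": [0, 0, 0]}, {"offset": [-0.09, 0.104, -0.13], "dr": [0, 0, 0]}, {"offset": [-0.113, 0.13, -0.13], "dr": [0, 0, 0]}, {"offset": [-0.136, 0.156, -0.13], "dr": [0, 0, 0]}, {"offset": [-0.16, 0.182, -0.13], "dr": [0, 0, 0]}, {"offset": [-0.1813, 0.208, -0.13], "dr": [0, 0, 0]}, {"offset": [-0.1813, 0.208, -0.13], "dr": [0, 0, 0]}, {"offset": [-0.1813, 0.208, -0.1], "dr": [0, 0, 0]}, {"offset": [-0.1813, 0.208, -0.07], "dr": [0, 0, 0]}, {"offset": [-0.1813, 0.208, -0.04], "dr": [0, 0, 0]}, {"offset": [-0.1813, 0.208, -0.022], "dr": [0, 0, 0]}, {"offset": [-0.1813, 0.208, -0.0125], "dr": [0, 0, 0]}, {"offset": [-0.1813, 0.208, -0.0125], "dr": [0, 0, 0]}, {"offset": [-0.1813, 0.208, -0.0125], "dr": [0, 0, 0]}]'

```text
time_s: 15.28
position: [0.6456, -0.0842, 0.0426]
tcp_rot: [[0.0, 1.0, -0.0], [1.0, -0.0, 0.0], [0.0, -0.0, -1.0]]
force: [0.4, 0.3, -1.0]
opening: 0.278
grasp_force: 30.0
```

>>> servo_tool --targets '[{"offset": [0, 0, 0], "dr": [0, 0, 0]}, {"offset": [0, 0, 0], "dr": [0, 0, 0]}, {"offset": [0, 0, 0], "dr": [0, 0, 0]}, {"offset": [0, 0, 0], "dr": [0, 0, 0]}, {"offset": [0, 0, 0], "dr": [0, 0, 0]}, {"offset": [0, 0, 0], "dr": [0, 0, 0]}, {"offset": [0, 0, 0], "dr": [0, 0, 0]}, {"offset": [0, 0, 0], "dr": [0, 0, 0]}, {"offset": [0, 0, -0.03], "dr": [0, 0, 0]}, {"offset": [0, 0, -0.07], "dr": [0, 0, 0]}, {"offset": [0, 0, -0.1], "dr": [0, 0, 0]}, {"offset": [0, 0, -0.1], "dr": [0, 0, 0]}]' --gripper -1

```text
time_s: 16.28
position: [0.651, -0.0858, 0.15]
tcp_rot: [[0.0, 1.0, 0.014], [1.0, -0.0, -0.004], [-0.004, 0.014, -1.0]]
force: [0.1, -0.2, 0.9]
opening: 0.985
grasp_force: 0.0
```

>>> servo_tool --targets '[{"offset": [-0.026, -0.035, 0], "dr": [0, 0, 0]}, {"offset": [-0.052, -0.069, 0], "dr": [0, 0, 0]}, {"offset": [-0.078, -0.103, 0], "dr": [0, 0, 0]}, {"offset": [-0.104, -0.137, 0], "dr": [0, 0, 0]}, {"offset": [-0.13, -0.171, 0], "dr": [0, 0, 0]}, {"offset": [-0.156, -0.205, 0], "dr": [0, 0, 0]}, {"offset": [-0.181, -0.2399, 0], "dr": [0, 0, 0]}, {"offset": [-0.181, -0.2399, 0], "dr": [0, 0, 0]}, {"offset": [-0.181, -0.2399, 0], "dr": [0, 0, 0]}, {"offset": [-0.181, -0.2399, 0.03], "dr": [0, 0, 0]}, {"offset": [-0.181, -0.2399, 0.06], "dr": [0, 0, 0]}, {"offset": [-0.181, -0.2399, 0.09], "dr": [0, 0, 0]}, {"offset": [-0.181, -0.2399, 0.105], "dr": [0, 0, 0]}, {"offset": [-0.181, -0.2399, 0.1125], "dr": [0, 0, 0]}, {"offset": [-0.181, -0.2399, 0.1125], "dr": [0, 0, 0]}, {"offset": [-0.181, -0.2399, 0.1125], "dr": [0, 0, 0]}]'

```text
time_s: 17.62
position: [0.4069, -0.265, 0.0301]
tcp_rot: [[-0.001, 1.0, 0.0], [1.0, 0.001, -0.0], [-0.0, 0.0, -1.0]]
force: [-0.4, -0.2, -0.1]
opening: 1.003
grasp_force: 0.0
```

Run:
```python
from h import *
c=viewer.capture("side")
d=dark(c,(399,268),14); print(d, d and ray(c,d[0],.105),"c: .6459 -.0842")
cv2.imwrite("pics/a9.png",cv2.resize(c["color"][180:430,180:430,::-1],(500,500)))
```

```text
(array([399.19444444, 267.36111111]), np.int32(36), 11.0) [ 0.64645242 -0.08403064  0.105     ] c: .6459 -.0842
```

View pics/a9.png

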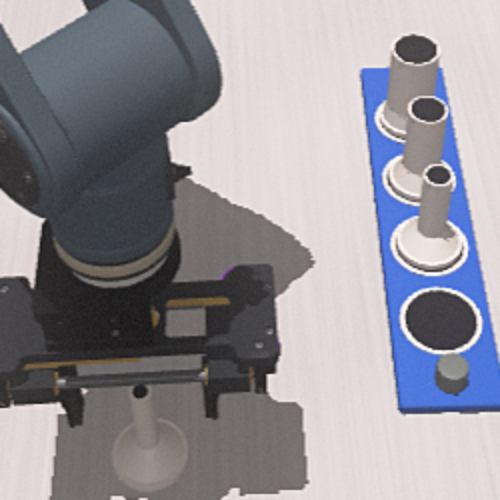

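Nozzle 25 sits on seat c, mouth at (399,267). The fingers straddle nozzle 16's mouth at (250,375), so I'll grip.

>>> servo_tool --targets '[{"offset": [0, 0, 0], "dr": [0, 0, 0]}, {"offset": [0, 0, 0], "dr": [0, 0, 0]}, {"offset": [0, 0, 0], "dr": [0, 0, 0]}, {"offset": [0, 0, 0], "dr": [0, 0, 0]}, {"offset": [0, 0, 0], "dr": [0, 0, 0]}, {"offset": [0, 0, 0], "dr": [0, 0, 0]}, {"offset": [0, 0, 0], "dr": [0, 0, 0]}, {"offset": [0, 0, 0], "dr": [0, 0, 0]}, {"offset": [0, 0, 0], "dr": [0, 0, 0]}, {"offset": [0, 0, 0], "dr": [0, 0, 0]}, {"offset": [0, 0, 0], "dr": [0, 0, 0]}, {"offset": [0, 0, 0], "dr": [0, 0, 0]}, {"offset": [0, 0, 0], "dr": [0, 0, 0]}, {"offset": [0, 0, 0], "dr": [0, 0, 0]}]' --gripper 1

```text
time_s: 18.83
position: [0.4059, -0.2653, 0.03]
tcp_rot: [[0.0, 1.0, -0.0], [1.0, -0.0, 0.0], [0.0, -0.0, -1.0]]
force: [0.1, 0.5, -0.7]
opening: 0.175
grasp_force: 30.0
```

>>> servo_tool --targets '[{"offset": [0, 0, -0.03], "dr": [0, 0, 0]}, {"offset": [0, 0, -0.065], "dr": [0, 0, 0]}, {"offset": [0, 0, -0.1], "dr": [0, 0, 0]}, {"offset": [0, 0, -0.13], "dr": [0, 0, 0]}, {"offset": [0.0127, 0.03, -0.13], "dr": [0, 0, 0]}, {"offset": [0.0254, 0.06, -0.13], "dr": [0, 0, 0]}, {"offset": [0.038, 0.09, -0.13], "dr": [0, 0, 0]}, {"offset": [0.0508, 0.12, -0.13], "dr": [0, 0, 0]}, {"offset": [0.0635, 0.15, -0.13], "dr": [0, 0, 0]}, {"offset": [0.076, 0.18, -0.13], "dr": [0, 0, 0]}, {"offset": [0.089, 0.21, -0.13], "dr": [0, 0, 0]}, {"offset": [0.1013, 0.237, -0.13], "dr": [0, 0, 0]}, {"offset": [0.1013, 0.237, -0.13], "dr": [0, 0, 0]}, {"offset": [0.1013, 0.237, -0.1], "dr": [0, 0, 0]}, {"offset": [0.1013, 0.237, -0.07], "dr": [0, 0, 0]}, {"offset": [0.1013, 0.237, -0.04], "dr": [0, 0, 0]}, {"offset": [0.1013, 0.237, -0.022], "dr": [0, 0, 0]}, {"offset": [0.1013, 0.237, -0.0125], "dr": [0, 0, 0]}, {"offset": [0.1013, 0.237, -0.0125], "dr": [0, 0, 0]}, {"offset": [0.1013, 0.237, -0.0125], "dr": [0, 0, 0]}]'

```text
time_s: 20.5
position: [0.6426, -0.1644, 0.0426]
tcp_rot: [[0.001, 1.0, -0.0], [1.0, -0.001, 0.0], [0.0, -0.0, -1.0]]
force: [0.7, 0.4, -0.2]
opening: 0.172
grasp_force: 30.0
```

>>> servo_tool --targets '[{"offset": [0, 0, 0], "dr": [0, 0, 0]}, {"offset": [0, 0, 0], "dr": [0, 0, 0]}, {"offset": [0, 0, 0], "dr": [0, 0, 0]}, {"offset": [0, 0, 0], "dr": [0, 0, 0]}, {"offset": [0, 0, 0], "dr": [0, 0, 0]}, {"offset": [0, 0, 0], "dr": [0, 0, 0]}, {"offset": [0, 0, 0], "dr": [0, 0, 0]}, {"offset": [0, 0, 0], "dr": [0, 0, 0]}, {"offset": [0, 0, 0], "dr": [0, 0, 0]}, {"offset": [0, 0, -0.03], "dr": [0, 0, 0]}, {"offset": [0, 0, -0.07], "dr": [0, 0, 0]}, {"offset": [0, 0, -0.11], "dr": [0, 0, 0]}, {"offset": [0, -0.04, -0.11], "dr": [0, 0, 0]}, {"offset": [0, -0.08, -0.11], "dr": [0, 0, 0]}, {"offset": [-0.03, -0.12, -0.11], "dr": [0, 0, 0]}, {"offset": [-0.06, -0.16, -0.11], "dr": [0, 0, 0]}, {"offset": [-0.1, -0.2, -0.11], "dr": [0, 0, 0]}, {"offset": [-0.13, -0.23, -0.11], "dr": [0, 0, 0]}, {"offset": [-0.13, -0.23, -0.11], "dr": [0, 0, 0]}, {"offset": [-0.13, -0.23, -0.11], "dr": [0, 0, 0]}]' --gripper -1

```text
time_s: 22.17
position: [0.4095, -0.298, 0.1528]
tcp_rot: [[0.006, 1.0, -0.001], [1.0, -0.006, -0.002], [-0.002, -0.001, -1.0]]
force: [0.4, 0.1, 0.1]
opening: 0.998
grasp_force: 0.0
```

Run:
```python
from h import *
s=viewer.capture("side");t=viewer.capture("top")
seat=dict(a=(.6515,.0751),b=(.6488,-.0043),c=(.6459,-.0842),d=(.643,-.1639))
for n,w in zip("abcd",(14,12,9,7)):
    o=[]
    for c in(s,t):
        q=P(c)@np.r_[seat[n],.105,1]; d=dark(c,tuple(np.int32(np.round(q[:2]/q[2]))),w); o.append(d)
    if None in o: print(n,o); continue
    X,r=tri(s,t,o[0][0],o[1][0]); print(n,X.round(4),round(r,2),"err mm",((X[:2]-seat[n])*1e3).round(1))
cv2.imwrite("pics/end.png",np.hstack([cv2.resize(s["color"][40:440,240:480,::-1],(330,550)),cv2.resize(t["color"][130:330,80:480,::-1],(460,230)) if 0 else cv2.copyMakeBorder(cv2.resize(t["color"][100:330,80:480,::-1],(460,265)),0,285,0,0,0)]))
```

```text
a [0.6446 0.076  0.1008] 3.31 err mm [-6.9  0.9]
b [ 0.6497 -0.004   0.1124] 1.73 err mm [0.9 0.3]
c [ 0.6462 -0.0836  0.1038] 0.47 err mm [0.3 0.6]
d [ 0.6428 -0.1644  0.1045] 0.28 err mm [-0.2 -0.5]
```

View pics/end.png

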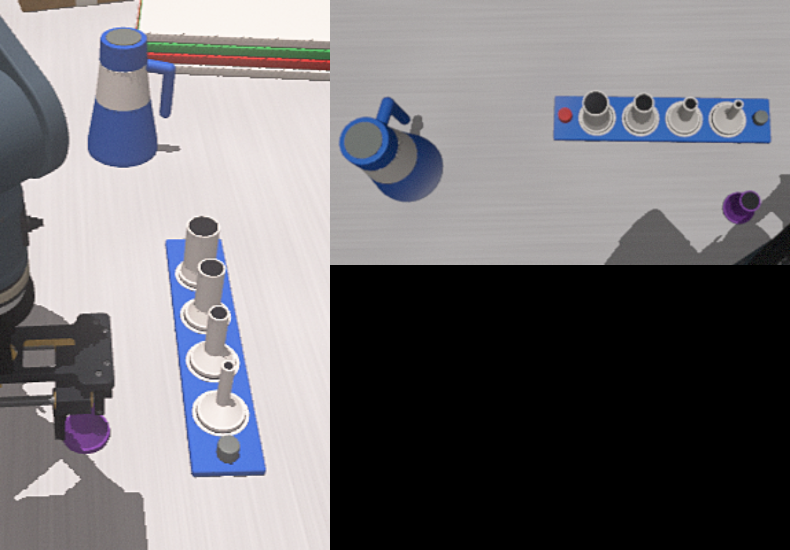

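All four stand flat in order, with the arm clear and the loudhailer unmoved. The residuals for a and b come from a tight search window, so I'll recheck those with a wider one and hand in if they're good.

Run:
```python
from h import *
from rig import ticket
s=viewer.capture("side");t=viewer.capture("top");ok=True
for n,p in dict(a=(.6515,.0751),b=(.6488,-.0043)).items():
    o=[]
    for c in(s,t):
        q=P(c)@np.r_[p,.105,1]; o.append(dark(c,tuple(np.int32(np.round(q[:2]/q[2]))),22)[0])
    X,r=tri(s,t,*o); e=(X[:2]-p)*1e3; print(n,X.round(4),round(r,2),e.round(1)); ok&=r<1 and np.hypot(*e)<6
if ok: print(ticket.hand_in())
```

```text
a [0.6439 0.076  0.1046] 2.99 [-7.6  0.9]
b [ 0.6457 -0.0053  0.1016] 1.94 [-3.1 -1. ]
```

Run:
```python
from h import *
s=viewer.capture("side");t=viewer.capture("top")
for n,p in dict(a=(.6515,.0751),b=(.6488,-.0043)).items():
  for thr in(50,60,70):
    for nm,c in(("side",s),("top",t)):
        q=P(c)@np.r_[p,.105,1]; d=dark(c,tuple(np.int32(np.round(q[:2]/q[2]))),22,thr); print(n,thr,nm,d[0].round(1),d[1],round(d[2],1),ray(c,d[0],.105)[:2].round(4))
m=np.hstack([cv2.resize(s["color"][180:280,355:430,::-1],(400,533),interpolation=cv2.INTER_NEAREST),cv2.resize(t["color"][165:240,270:345,::-1],(400,533),interpolation=cv2.INTER_NEAREST)])
cv2.imwrite("pics/end2.png",m)
```

```text
Traceback (most recent call last):
TypeError: 'NoneType' object is not subscriptable
```

Run:
```python
from h import *
s=viewer.capture("side");t=viewer.capture("top")
m=np.hstack([cv2.resize(s["color"][180:280,355:430,::-1],(400,533),interpolation=cv2.INTER_NEAREST),cv2.resize(t["color"][165:240,270:370,::-1],(400,300),interpolation=cv2.INTER_NEAREST).copy() if 0 else cv2.copyMakeBorder(cv2.resize(t["color"][165:240,270:370,::-1],(400,300),interpolation=cv2.INTER_NEAREST),0,233,0,0,0)])
cv2.imwrite("pics/end2.png",m)
for n,p in dict(a=(.6515,.0751),b=(.6488,-.0043)).items():
  for thr in(60,65,70,75):
    for nm,c in(("side",s),("top",t)):
        q=P(c)@np.r_[p,.105,1]; d=dark(c,tuple(np.int32(np.round(q[:2]/q[2]))),22,thr)
        if d: print(n,thr,nm,d[0].round(1),d[1],round(d[2],1),ray(c,d[0],.105)[:2].round(4))
```

```text
a 60 top [310.7 189. ] 250 18.0 [0.6495 0.0761]
a 65 side [395.1 207.3] 11 10.2 [0.6637 0.0667]
a 65 top [310.6 188.8] 260 18.0 [0.6499 0.0763]
a 70 side [387.6 206.8] 36 20.0 [0.6502 0.0691]
a 70 top [310.6 188.9] 264 18.0 [0.6498 0.0763]
a 75 side [387.3 204.8] 76 20.0 [0.6503 0.0745]
a 75 top [310.6 188.9] 267 19.0 [0.6498 0.0763]
b 60 side [386.5 233.5] 6 6.0 [ 0.6375 -0.0022]
b 60 top [352.6 188.6] 135 14.0 [ 0.6486 -0.0051]
b 65 side [387.1 234.1] 9 8.2 [ 0.6384 -0.0038]
b 65 top [352.5 188.5] 139 14.0 [ 0.6487 -0.0049]
b 70 side [388.4 234.8] 20 10.8 [ 0.6403 -0.0057]
b 70 top [352.4 188.6] 145 13.7 [ 0.6486 -0.0047]
b 75 side [393.5 234.7] 70 16.0 [ 0.6492 -0.0059]
b 75 top [352.4 188.6] 146 13.7 [ 0.6485 -0.0047]
```

View pics/end2.png

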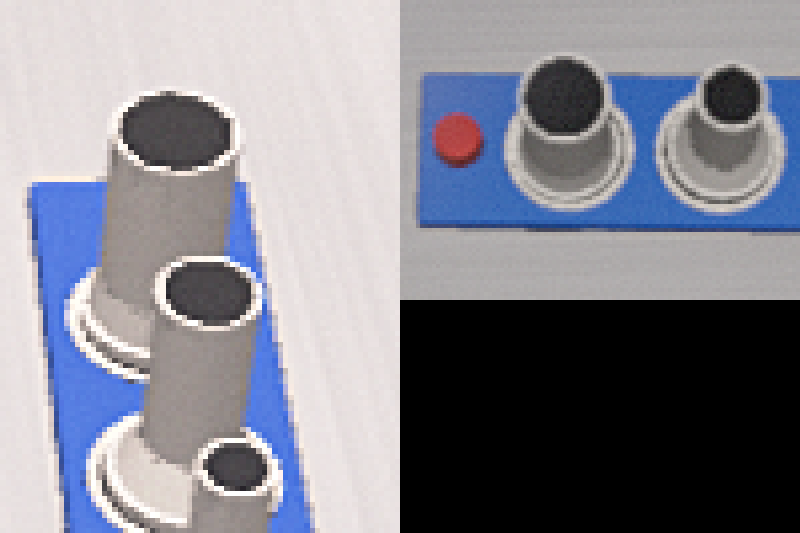

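The mismatch was only the brighter side image against the fixed threshold. The full top-view blobs put a and b within about 2 mm. In the picture both nozzles stand flat inside their rims, mouths at top (311,189) and (352,189). Handing in.

```bash
python3 -c "
from rig import ticket
print(ticket.hand_in())"
```

```text
the job is handed in; nothing more can be done
None
```

The four nozzles stand on seats a to d in the order 45, 35, 25, 16 mm from the red peg, each measured within about 2 mm of its mark. The loudhailer looks unmoved in the last view, and the job is handed in, but the hand-in gave no verdict.

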